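# Flip the sample holder onto the loading block

### The arm

A 6-joint arm with a two-finger parallel gripper is mounted at the origin on a cart in front of the work surface, level with it; the furniture and walls round the work are solid. World frame = base frame: x ahead of the robot, y to its left, z up, the work surface at z = 0. Lengths are in m, angles in rad, forces in N, time in s.
With the tool pointing down it reaches from about 0.275 to 0.825 m from the base axis. Payload 4.9 kg.
Tool frame: the origin (TCP) lies midway between the tips of the shut fingers; the grasp point (between the pads) lies 19 mm behind it (manip.grip_depth is the distance from the TCP to the grasp point, in m); z points along the fingers, y is the line along which they close (so a half turn about z gives the same grasp; the last joint's range is limited). The gripper opens to 85 mm and grips with 20 to 120 N. Pads are 22 mm wide; open, the fingers measure 114 mm over their backs; the gripper's body (76 mm by 85 mm) begins 54 mm behind the grasp point. The pads swing forward as they close: fully open they stand 13 mm farther back than shut.
Start: joints at [-1.465, 0.326, -0.193, 1.052, 0, 1.437], TCP at [0.131, -0.534, 0.231] pointing down, gripper open.
Joint ranges: [-2.65, 2.65], [-0.97, 1.79], [-1.3, 1.35], [-1.93, 2.1], [-1.47, 1.37], [-3.14, 3.14]. Speed limits (rad/s): [2.57, 2.57, 3.14, 3.14, 3.14, 3.14].

### API

Orientations are given as a 3x3 rotation matrix whose columns are the frame's x, y, z axes.
In Python, from workcell import manip gives the robot as it stands.
- The arm moves only by the shell command python3 inch.py 'ROWS' [FORCE]. ROWS is one flat JSON list of numbers that holds 1 to 20 rows one after another, with no inner brackets; each row has 7 numbers: a rotation vector rx, ry, rz in units of 0.1 rad, then dx, dy, dz in units of 20 mm, then the opening from 0.0 (shut) to 1.0 (fully open); each row shifts and turns the commanded pose from where the row before left it, along the tool's axes as they then stand; what a row does not reach is not made up. A row lasts 1/10 s, in which the tool goes at most 0.05 m and 0.15 rad, less where a joint would pass 70% of its speed; a pose out of reach is approached as far as the arm can. The fingers move at their own pace and stop on an object; FORCE is the grip in N (left out, the last holds). Time passes only in rows, so rows that do not move let the fingers close. It prints the time, the measured TCP pose, the force, the opening and the grip force at its end. Input that does not fit is refused with a message, and nothing moves.
- manip.observe(): the state, without advancing time (a new reading comes with each control period).
- manip.camera(name): name is "scene" or "top" or "wrist"; returns a dict with "pixels" (420x560x3 uint8, blue, green, red), "z_map" (420x560 float32, m along the optical axis (not along the pixel's ray), 0 where there is no reading), "vertical_fov" (degrees; the focal length in pixels is half the picture's height over the tangent of half this angle, whatever the lens; pixels are square), "cx", "cy" (the principal point, pixels), "xyz" and "orientation" of the camera in the world. Camera axes: x right, y down, z forward; pixel columns grow to the right and rows downward; lengths in m; the calibration is good to about 2 mm. A picture is of the moment at which its call begins.
- manip.close_job(): hands the job in; it is judged then, once.
The state is a dict: "time": time; "joints": joint angles; "dq": joint speeds; "joint_torque": joint torques, N m; "eef_pos": TCP position; "tool_rot": TCP orientation; "ft_force": force on the tool from outside, world axes, zero at the start; "ft_torque": the same for the moment, N m; "finger_gap": opening from 0.0 (shut) to 1.0 (fully open); "finger_force": force on a finger pad.
Only numpy, scipy, OpenCV 4.12 (cv2) and the standard library are available. Lean on these libraries where they do the work, as an engineer would, in place of code of your own. Each camera call takes 0.05 s, during which the arm holds its last target. There are 200 camera calls.

### The job

The flat metal sample holder lies on the bench with its cavity facing down, in front of the low loading block. Without gripping or lifting it, push it with the fingertips against the block's front edge until it tips up and flips over onto the block, then push it on until it sits flush against the fence at the back of the block, cavity up and within the block's width. Leave the vial, the beaker and the weigh boat where they stand.

Things in the scene. Friction and masses are not known exactly. Their poses are not given: they have to be found in the camera images.
- holder: Loose aluminium sample holder, 0.12 kg, lying cavity down: boss 50 (x) x 66 x 7 mm on the bench, round cavity 36 mm wide, 4 mm deep in its underside; above it a flange 64 (x) x 80 x 5 mm (z 7 to 12 mm), overhanging the boss 7 mm all round. Origin: centre of the boss's cavity face. z: from cavity to flat side (up at start, down once flipped); x: roughly toward the block at start.
- far_edge (a point): Middle of the holder's long flange edge that faces the block at the start (own x = +32 mm, mid-thickness of the flange, 9.5 mm above the bench at the start). This edge is to meet the block.
- near_edge (a point): Middle of the other long flange edge, which faces the robot at the start (own x = -32 mm, mid-thickness, 9.5 mm above the bench at the start). Fingertips that press here toward the block with about 10 N (friction about 0.6) carry the edge up with them as they rise; lighter, they slip.
- block: Grey loading block, fixed: a slab 130 (x) x 150 (y) x 12 mm, its vertical front edge 12 mm high facing the robot; along its back a steel fence 150 mm wide, top 30 mm above the bench. Origin: on the bench under the middle of the front edge; x points from the front edge back to the fence, z up. Slab top at z = 12 mm, free from x = 0 to the fence's face at x = 115 mm; y from -75 to 75 mm.
- vial: Bystander: an upright capped glass vial, 22 mm across, 56 mm tall; origin under its centre.
- beaker: Bystander: a small clear beaker, 46 mm across, 54 mm tall; origin under its centre.
- weigh_boat: Bystander: a white plastic weighing boat, 54 x 68 x 13 mm; origin under its centre.

How it is judged:
By the outcome, as a careful person would: the job done as asked, in the order asked, and still so for the second after the job is handed in, with the robot touching nothing.
It also fails if it takes over 62 s, if anything falls off the work surface, if the arm or the gripper's body presses on something with over 40 N, if the wrist force passes 120 N, or if a joint passes its speed limit or range.

## Working session

There is one attempt and no reset: what is moved stays moved. The work goes in short steps, Python scripts to look and compute and a shell command to move; the robot and the scene stay as the last step left them, time stands still between calls to the robot, and variables do not carry over. Pictures are saved under pics/ and viewed, at most 10 in all, crops included, and the job is handed in when it is done.

```bash
ls; mkdir -p pics; cat > h.py <<'E'
import numpy as np, cv2
from workcell import manip
def cam(n):
    c=manip.camera(n); c['f']=210/np.tan(np.radians(c['vertical_fov'])/2); return c
def pts(c):
    z=c['z_map']; v,u=np.mgrid[:420,:560]
    p=np.stack([(u-c['cx'])/c['f']*z,(v-c['cy'])/c['f']*z,z],-1)
    return p@np.array(c['orientation']).T+np.array(c['xyz'])
def ray(c,u,v,h):
    d=np.array(c['orientation'])@np.array([(u-c['cx'])/c['f'],(v-c['cy'])/c['f'],1]); o=np.array(c['xyz'])
    return o+d*(h-o[2])/d[2]
E
python3 - <<'E'
from h import *
a=[cam(n) for n in('top','scene')]
cv2.imwrite('pics/a.png',a[0]['pixels']);cv2.imwrite('pics/b.png',a[1]['pixels'])
for c in a: print(c['xyz'],np.round(c['orientation'],3).tolist(),c['f'],c['cx'],c['cy'])
o=manip.observe();print(o['time'],o['eef_pos'],np.round(o['tool_rot'],3).tolist())
E
```

```text
inch.py
pics
workcell.py
[0.34959341 0.08019306 1.14627408] [[-0.008, -0.985, 0.174], [-1.0, 0.005, -0.017], [0.016, -0.175, -0.985]] 541.610189514702 276.4219499775475 213.2217359077381
[-0.1974382   0.50604153  0.43267822] [[-0.499, -0.358, 0.789], [-0.866, 0.185, -0.463], [0.02, -0.915, -0.403]] 546.5058264838543 282.66002633055484 203.98755303579583
0.1 [ 0.13059908 -0.53374006  0.2305795 ] [[0.971, 0.238, -0.0], [0.238, -0.971, 0.002], [0.0, -0.002, -1.0]]
```

View pics/a.png

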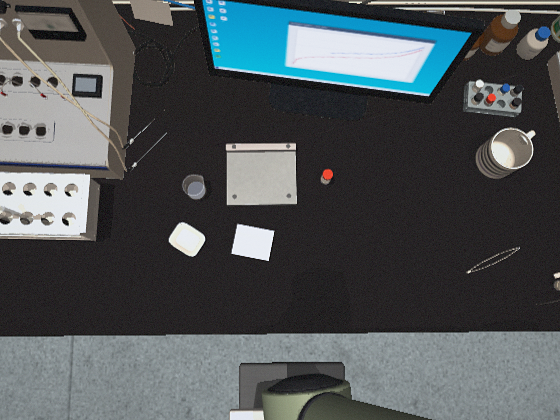

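View pics/b.png

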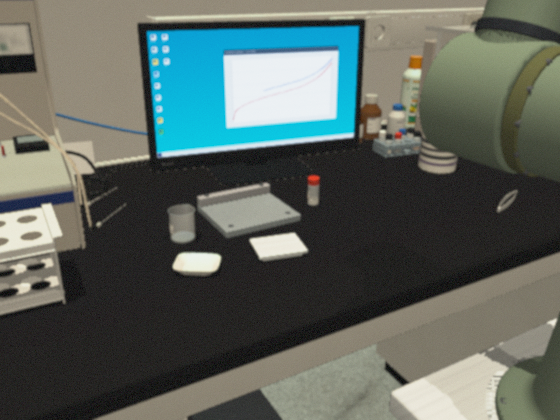

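The top view shows the holder at about (253,242), the block's slab at (262,178) with its fence at (262,147), the vial at (327,176), the beaker at (195,187) and the boat at (186,240). Now I'll measure them.

```bash
python3 - <<'E'
from h import *
c=cam('top');P=pts(c);g=c['pixels'].astype(int)
print('table z',np.median(P[280:310,200:300,2]))
def box(m,h,n):
    cs,_=cv2.findContours(m.astype(np.uint8),cv2.RETR_EXTERNAL,cv2.CHAIN_APPROX_NONE)
    k=max(cs,key=cv2.contourArea); r=cv2.minAreaRect(k); b=cv2.boxPoints(r)
    q=np.array([ray(c,u,v,h)[:2] for u,v in b]); 
    e=[q[(i+1)%4]-q[i] for i in range(4)]
    print(n,'c',q.mean(0).round(4),'corners',q.round(4).tolist(),'sides',[round(float(np.linalg.norm(x)),4) for x in e],'ang',[round(float(np.degrees(np.arctan2(x[1],x[0]))),1) for x in e])
    mm=np.zeros((420,560),np.uint8);cv2.drawContours(mm,[k],-1,1,-1);print('  z med',np.median(P[mm>0][:,2]).round(4))
br=g.min(-1)
w=lambda u0,u1,v0,v1:(lambda m:(m.__setitem__((slice(v0,v1),slice(u0,u1)),True),m)[1])(np.zeros((420,560),bool))
box((br>90)&w(222,290,215,275),.012,'holder')
box((br>90)&w(215,310,154,212),.012,'slab')
box((br>90)&w(215,310,130,212),.012,'slab+fence')
box((br>120)&w(160,212,212,265),.013,'boat')
box((g[...,2]-g[...,1]>70)&w(310,345,160,195),.056,'vial')
s=w(175,212,165,210)&(P[...,2]>.01);print('beaker',P[s].min(0),P[s].max(0),s.sum())
E
```

```text
table z 0.0004949950456685226
holder c [0.4899 0.1117] corners [[0.4657, 0.1573], [0.5305, 0.1448], [0.5141, 0.0658], [0.4495, 0.0791]] sides [0.066, 0.0806, 0.0659, 0.0798] ang [-10.9, -101.7, 168.4, 78.3]
  z med 0.0126
slab c [0.626  0.0922] corners [[0.6814, 0.1668], [0.6809, 0.0172], [0.5704, 0.0188], [0.5711, 0.1659]] sides [0.1496, 0.1106, 0.1471, 0.1103] ang [-90.2, 179.2, 89.7, 0.5]
  z med 0.0125
slab+fence c [0.6293 0.0922] corners [[0.6882, 0.1668], [0.6877, 0.0171], [0.5704, 0.0188], [0.5711, 0.1659]] sides [0.1497, 0.1173, 0.1471, 0.1171] ang [-90.2, 179.2, 89.7, 0.5]
  z med 0.0125
boat c [0.4964 0.25  ] corners [[0.4919, 0.2934], [0.5389, 0.2636], [0.5005, 0.2065], [0.4541, 0.2366]] sides [0.0557, 0.0688, 0.0554, 0.0682] ang [-32.4, -123.9, 147.0, 56.3]
  z med 0.0048
vial c [ 0.6249 -0.0441] corners [[0.625, -0.0295], [0.6399, -0.0444], [0.6248, -0.0586], [0.61, -0.0437]] sides [0.0211, 0.0207, 0.021, 0.0206] ang [-45.0, -136.7, 134.9, 43.5]
  z med 0.0553
beaker [0.34959341 0.08019306 0.01000982] [0.62565098 0.25577501 1.14627408] 279
```

The rows are not in the units I measure in: shifts go in units of 20 mm and turns go in units of 0.1 rad. I convert before sending: -0.044 m is -2.2, 0.0094 m is 0.47, 0.147 rad is 1.47.

```bash
python3 inch.py '[0,0,1.47,0,0,0,0.5,0,0,1.47,0,0,0,0.5,0,0,1.47,0,0,0,0.5,0,0,0,0.47,-2.2,0,0.5,0,0,0,0.47,-2.2,0,0.5,0,0,0,0.47,-2.2,0,0.5,0,0,0,0.47,-2.2,0,0.5,0,0,0,0.47,-2.2,0,0.5,0,0,0,0.47,-2.2,0,0.5,0,0,0,0.47,-2.2,0,0.5,0,0,0,0.47,-2.2,0,0.5,0,0,0,0.47,-2.2,0,0.5,0,0,0,0.47,-2.2,0,0.5,0,0,0,0.47,-2.2,0,0.5,0,0,0,0.47,-2.2,0,0.5,0,0,0,0.47,-2.2,0,0.5,0,0,0,0.47,-2.2,0,0.5,0,0,0,0.47,-2.2,0,0.5,0,0,0,0.47,-2.2,0,0.5]'
```

```text
time: 2.05
eef_pos: [0.404, 0.0475, 0.2342]
tool_rot: [[0.993, -0.114, 0.006], [-0.114, -0.991, 0.066], [-0.001, -0.066, -0.998]]
ft_force: [0.1, -0.6, -0.9]
finger_gap: 0.499
finger_force: 0.0
```

Scaled: 0.03 m is 1.5.

```bash
python3 inch.py '[0,0,0,0,0,1.5,0.5,0,0,0,0,0,1.5,0.5,0,0,0,0,0,1.5,0.5,0,0,0,0,0,1.5,0.5,0,0,0,0,0,0,0.5,0,0,0,0,0,0,0.5]'
```

```text
time: 2.65
eef_pos: [0.4037, 0.0497, 0.1147]
tool_rot: [[0.994, -0.111, 0.005], [-0.111, -0.991, 0.069], [-0.002, -0.069, -0.998]]
ft_force: [1.1, 0.9, 1.2]
finger_gap: 0.503
finger_force: 0.0
```

```bash
cat > to.py <<'E'
import sys
from h import *
from scipy.spatial.transform import Rotation as Ro
# usage: to.py x y z yawdeg -> remaining rotvec and (after turning) shift in target tool axes
x,y,z,a=map(float,sys.argv[1:]);o=manip.observe();R=np.array(o['tool_rot']);a=np.radians(a)
T=np.array([[np.cos(a),np.sin(a),0],[np.sin(a),-np.cos(a),0],[0,0,-1]])
print(o['time'],'rv',Ro.from_matrix(R.T@T).as_rotvec().round(4),'shift',(T.T@(np.array([x,y,z])-o['eef_pos'])).round(4),'F',np.round(o['ft_force'],2))
E
python3 to.py .4174 .1264 .06 -11.5
```

```text
2.65 rv [-0.0687  0.0054  0.0897] shift [-0.0019 -0.0778  0.0547] F [1.13 0.94 1.23]
```

Scaled: 0.027 m is 1.35, -0.026 m is -1.3, 0.0897 rad is 0.897.

```bash
python3 inch.py '[-0.687,0.054,0.897,0,0,0,0.5,0,0,0,0,-1.3,0,0.5,0,0,0,0,-1.3,0,0.5,0,0,0,-0.1,-1.3,0,0.5,0,0,0,0,0,1.35,0.5,0,0,0,0,0,1.35,0.5,0,0,0,0,0,0,0.5,0,0,0,0,0,0,0.5]'; python3 to.py .4174 .1264 .02 -11.5;python3 - <<'E'
from h import *
c=cam('wrist');cv2.imwrite('pics/w.png',c['pixels'])
E
```

```text
time: 3.45
eef_pos: [0.4014, 0.0507, 0.0641]
tool_rot: [[0.994, -0.107, 0.007], [-0.107, -0.992, 0.066], [-0.0, -0.066, -0.998]]
ft_force: [0.5, 0.1, -0.2]
finger_gap: 0.5
finger_force: 0.0
3.45 rv [-0.066   0.0035  0.0937] shift [ 0.0006 -0.0774  0.0441] F [ 0.54  0.05 -0.18]
```

View pics/w.png

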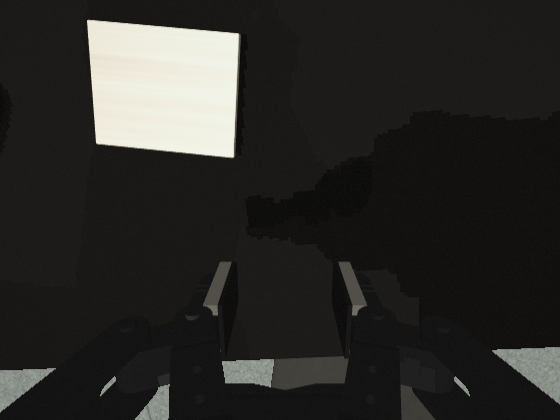

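The wrist view shows the holder at the upper left, at (165,88), with the fingers to its right at (225,300) and (350,300). The sideways move and the turn did not happen, so I'll check the joints.

```bash
python3 -c "
from workcell import manip
o=manip.observe();print([round(float(x),3) for x in o['joints']],o['joint_torque'],o['ft_torque'])"
```

```text
[-0.108, 0.271, -0.787, 0.512, 0.066, 3.141] [ 7.82830431e-02 -3.20307469e+01  1.71311653e+01  3.41020734e-02
  2.16931826e-01  9.89817977e-05] [-0.09150789 -0.01838327 -0.01965625]
```
Joint 6 at its limit 3.14. Need a half turn: tool x = -(…). At start j6=1.437 j1=-1.465; tool yaw 13.8°. Yaw (angle of tool x) = relation: when j1 −0.108, j6 3.141 → yaw −6.1°. From start: yaw change: -19.9° = -0.347; j1 change +1.357, j6 +1.704: yaw = j1 − j6 + const (1.357−1.704=−0.347 ✓.). const= -0.106+3.249=3.143. So yaw = j1 − j6 + π. Need yaw = 168.5° (2.941) alternately: j1 at target ≈0.29 → j6= 0.29+3.142−2.941=0.49. Need rotate tool by +180-ish: 174.6° = 3.05 rad, yaw increasing → rz negative, 3.047/0.15=20.3 rows =2s. Fine. Rise a bit? At z=.064 clear enough: rotation with fingers 8cm from holder... gripper z 0.064, holder 12mm tall. fine. 

Joint 6 sits at its limit (3.14), so I'll use the half-turned tool, where tool x points toward the robot.

Scaled: -0.147 rad is -1.47.

```bash
python3 inch.py '[0,0,-1.47,0,0,0,0.5,0,0,-1.47,0,0,0,0.5,0,0,-1.47,0,0,0,0.5,0,0,-1.47,0,0,0,0.5,0,0,-1.47,0,0,0,0.5,0,0,-1.47,0,0,0,0.5,0,0,-1.47,0,0,0,0.5,0,0,-1.47,0,0,0,0.5,0,0,-1.47,0,0,0,0.5,0,0,-1.47,0,0,0,0.5,0,0,-1.47,0,0,0,0.5,0,0,-1.47,0,0,0,0.5,0,0,-1.47,0,0,0,0.5,0,0,-1.47,0,0,0,0.5,0,0,-1.47,0,0,0,0.5,0,0,-1.47,0,0,0,0.5,0,0,-1.47,0,0,0,0.5,0,0,-1.47,0,0,0,0.5,0,0,-1.47,0,0,0,0.5,0,0,-1.47,0,0,0,0.5]'; python3 to.py .4174 .1264 .02 168.5
```

```text
time: 5.5
eef_pos: [0.4029, 0.05, 0.0653]
tool_rot: [[-0.954, 0.298, 0.01], [0.299, 0.952, 0.065], [0.009, 0.065, -0.998]]
ft_force: [-0.2, -0.2, 0.7]
finger_gap: 0.502
finger_force: 0.0
5.5 rv [ 0.0657 -0.0061 -0.1027] shift [0.001  0.0777 0.0453] F [-0.22 -0.23  0.65]
```

```bash
python3 inch.py '[0.657,-0.061,-1.027,0,0,0,0.5,0,0,0,0,1.3,0,0.5,0,0,0,0,1.3,0,0.5,0,0,0,0.05,1.3,0,0.5,0,0,0,0,0,1,0.5,0,0,0,0,0,0.9,0.5,0,0,0,0,0,0,0.5,0,0,0,0,0,0,0.5]'; python3 to.py .4174 .1264 .02 168.5
```

```text
time: 6.3
eef_pos: [0.417, 0.1267, 0.0267]
tool_rot: [[-0.979, 0.205, -0.002], [0.205, 0.979, 0.0], [0.002, -0.0, -1.0]]
ft_force: [0.5, 0.1, 0.0]
finger_gap: 0.504
finger_force: 0.0
6.3 rv [-0.0002 -0.0024 -0.0062] shift [-0.0004 -0.0002  0.0067] F [0.47 0.09 0.05]
```

Scaled: 0.01 m is 0.5.

```bash
python3 inch.py '[0,0,0,0,0,0.5,0.5,0,0,0,0,0,0.5,0.5,0,0,0,0,0,0,0.5,0,0,0,0,0,0,0.5]'; python3 inch.py '[0,0,0,0,0,0.15,0.5,0,0,0,0,0,0.15,0.5,0,0,0,0,0,0,0.5]'|sed -n 2,4p
```

```text
time: 6.7
eef_pos: [0.4161, 0.1264, 0.0054]
tool_rot: [[-0.979, 0.206, -0.004], [0.206, 0.979, -0.0], [0.004, -0.001, -1.0]]
ft_force: [1.1, -0.4, 0.4]
finger_gap: 0.5
finger_force: 0.0
eef_pos: [0.4163, 0.1265, -0.0006]
tool_rot: [[-0.979, 0.206, -0.003], [0.206, 0.979, 0.0], [0.003, -0.001, -1.0]]
ft_force: [-0.2, -0.3, -0.3]
```

Scaled: 0.002 m is 0.1.

```bash
python3 inch.py '[0,0,0,0,0,0.1,0.5,0,0,0,0,0,0,0.5]'|sed -n '2p;4p'; python3 inch.py '[0,0,0,0,0,0.1,0.5,0,0,0,0,0,0,0.5]'|sed -n '2p;4p'; python3 inch.py '[0,0,0,0,0,0.1,0.5,0,0,0,0,0,0,0.5]'|sed -n '2p;4p'
```

```text
eef_pos: [0.4166, 0.1265, -0.0018]
ft_force: [-1.4, 0.6, 7.7]
eef_pos: [0.4166, 0.1266, -0.002]
ft_force: [-8.9, -1.6, 36.1]
eef_pos: [0.4166, 0.1266, -0.0021]
ft_force: [-15.6, -2.3, 63.6]
```

Scaled: -0.0085 m is -0.425, -0.005 m is -0.25.

```bash
python3 inch.py '[0,0,0,0,0,-0.425,0.5,0,0,0,0,0,0,0.5,0,0,0,-0.25,0,0,0.5,0,0,0,-0.25,0,0,0.5,0,0,0,-0.25,0,0,0.5,0,0,0,-0.25,0,0,0.5,0,0,0,-0.25,0,0,0.5,0,0,0,-0.25,0,0,0.5,0,0,0,-0.25,0,0,0.5,0,0,0,-0.25,0,0,0.5,0,0,0,-0.25,0,0,0.5,0,0,0,0,0,0,0.5]'; python3 to.py .5 .1 .002 168.5
python3 - <<'E'
from h import *
c=cam('wrist');cv2.imwrite('pics/w2.png',c['pixels'])
E
```

```text
time: 8.8
eef_pos: [0.4617, 0.1171, 0.0021]
tool_rot: [[-0.979, 0.206, -0.002], [0.206, 0.979, -0.0], [0.002, -0.0, -1.0]]
ft_force: [0.3, 0.3, 0.3]
finger_gap: 0.499
finger_force: 0.0
8.8 rv [-0.0004 -0.0018 -0.0067] shift [-0.041  -0.0091  0.0001] F [0.31 0.28 0.32]
```

View pics/w2.png

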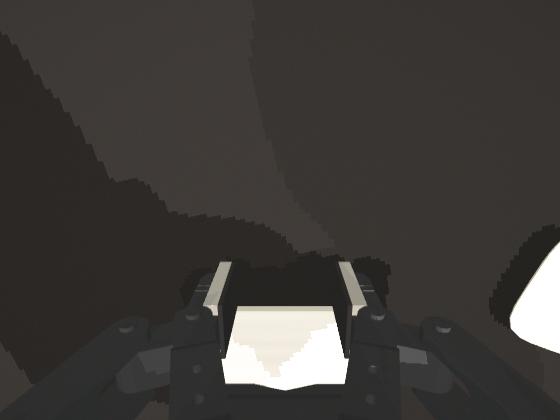

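Scaled: -0.005 m is -0.25, -0.002 m is -0.1, -0.05 rad is -0.5.

```bash
python3 inch.py '[0,0,0,-0.25,0,0,0.5,0,0,0,-0.25,0,0,0.5,0,0,0,-0.25,0,0,0.5,0,0,0,-0.25,0,0,0.5,0,0,-0.5,0,0,0,0.5,0,0,-0.5,-0.1,0,0,0.5,0,0,-0.5,-0.1,0,0,0.5,0,0,-0.5,-0.1,0,0,0.5,0,0,0,0,0,0,0.5]'; python3 - <<'E'
from h import *
c=cam('top');cv2.imwrite('pics/t2.png',cv2.resize(c['pixels'][130:280,150:350],(800,600),interpolation=cv2.INTER_NEAREST))
E
```

```text
time: 9.75
eef_pos: [0.4868, 0.1123, 0.002]
tool_rot: [[-1.0, 0.007, -0.002], [0.007, 1.0, -0.0], [0.002, -0.0, -1.0]]
ft_force: [0.6, 0.3, 0.1]
finger_gap: 0.504
finger_force: 0.0
```

View pics/t2.png

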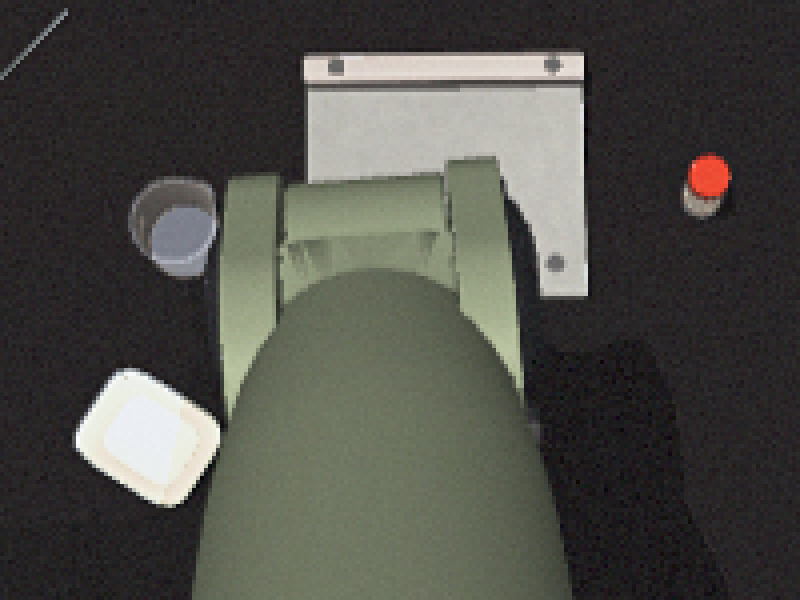

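The arm covers the holder in the top view. The boat at (150,440), the beaker at (180,225) and the vial at (708,185) are all unmoved. I'll push on until the force shows block contact.

Scaled: -0.003 m is -0.15, -0.001 m is -0.05.

```bash
python3 inch.py '[0,0,0,-0.15,0,0,0.5,0,0,0,-0.15,0,0,0.5,0,0,0,-0.05,0,0,0.5,0,0,0,0,0,0,0.5]' | sed -n '2,4p'; python3 inch.py '[0,0,0,-0.05,0,0,0.5,0,0,0,0,0,0,0.5]'| sed -n '2p;4p'
```

```text
eef_pos: [0.4931, 0.1124, 0.0019]
tool_rot: [[-1.0, 0.007, -0.003], [0.007, 1.0, -0.0], [0.003, -0.0, -1.0]]
ft_force: [-1.0, -0.5, 0.8]
eef_pos: [0.494, 0.1124, 0.0019]
ft_force: [-1.9, -1.5, -0.5]
```

Scaled: -0.001 m is -0.05.

```bash
python3 inch.py '[0,0,0,-0.05,0,0,0.5,0,0,0,0,0,0,0.5]'| sed -n '2p;4p'
```

```text
eef_pos: [0.4953, 0.1125, 0.002]
ft_force: [-0.7, -0.9, 0.4]
```

```bash
for i in 1; do python3 inch.py '[0,0,0,-0.05,0,0,0.5,0,0,0,0,0,0,0.5]'| sed -n '2p;4p';  python3 inch.py '[0,0,0,-0.05,0,0,0.5,0,0,0,0,0,0,0.5]'| sed -n '2p;4p'; done
```

```text
eef_pos: [0.4954, 0.1125, 0.0019]
ft_force: [-3.5, -1.5, 2.9]
eef_pos: [0.4954, 0.1125, 0.0018]
ft_force: [-5.7, -1.3, 4.9]
```

Contact is at TCP x = 0.4954. Next I'll lower slightly, press to about 11 N and begin the rise.

Scaled: 0.002 m is 0.1, -0.001 m is -0.05.

```bash
python3 inch.py '[0,0,0,0,0,0.1,0.5,0,0,0,-0.05,0,0,0.5,0,0,0,-0.05,0,0,0.5,0,0,0,0,0,0,0.5]'| sed -n '2p;4p';  python3 inch.py '[0,0,0,-0.05,0,0,0.5,0,0,0,0,0,-0.1,0.5,0,0,0,0,0,0,0.5]'| sed -n '2p;4p'
```

```text
eef_pos: [0.4955, 0.1126, -0.0006]
ft_force: [-9.5, -0.5, 7.4]
eef_pos: [0.4957, 0.1123, 0.0008]
ft_force: [-8.3, -0.8, -0.9]
```

Scaled: -0.002 m is -0.1, -0.001 m is -0.05.

```bash
python3 inch.py '[0,0,0,-0.05,0,-0.05,0.5,0,0,0,-0.05,0,-0.1,0.5,0,0,0,0,0,-0.1,0.5,0,0,0,0,0,0,0.5]'| sed -n '2p;4p';  python3 inch.py '[0,0,0,0,0,-0.1,0.5,0,0,0,0,0,-0.1,0.5,0,0,0,0,0,0,0.5]'| sed -n '2p;4p'
```

```text
eef_pos: [0.4959, 0.1122, 0.0052]
ft_force: [-10.0, -1.0, -0.9]
eef_pos: [0.4963, 0.1121, 0.0093]
ft_force: [-10.7, -1.2, 0.8]
```

The vertical force stays small (slipping would give about -6 N), so the edge is being carried up.

Scaled: -0.003 m is -0.15, -0.001 m is -0.05.

```bash
python3 inch.py '[0,0,0,0,0,-0.15,0.5,0,0,0,-0.05,0,-0.15,0.5,0,0,0,0,0,0,0.5]'| sed -n '2p;4p';  python3 inch.py '[0,0,0,-0.05,0,-0.15,0.5,0,0,0,-0.05,0,-0.15,0.5,0,0,0,0,0,0,0.5]'| sed -n '2p;4p'; python3 - <<'E'
from h import *
c=cam('scene');cv2.imwrite('pics/s3.png',cv2.resize(c['pixels'][140:290,150:350],(800,600),interpolation=cv2.INTER_NEAREST))
E
```

```text
eef_pos: [0.4972, 0.1121, 0.0154]
ft_force: [-12.0, -2.2, 1.7]
eef_pos: [0.4987, 0.1121, 0.0214]
ft_force: [-12.7, -1.2, 2.4]
```

View pics/s3.png

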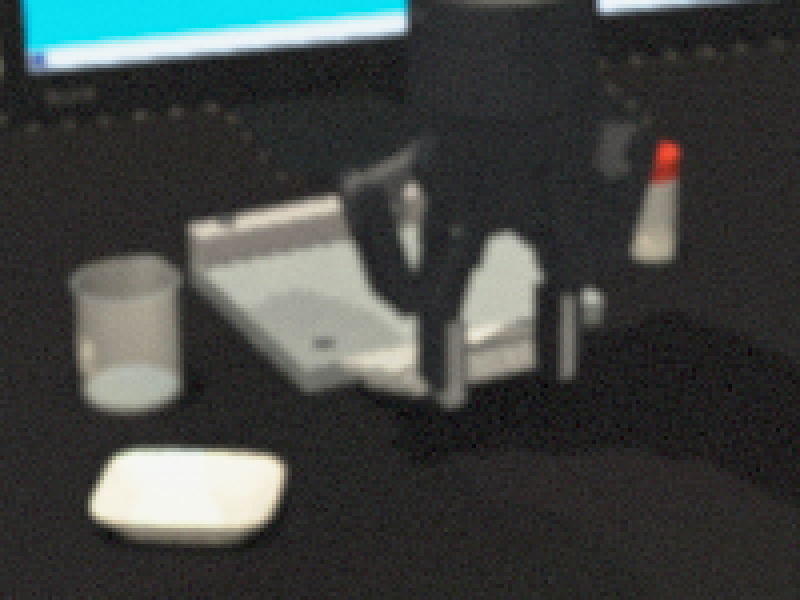

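The scene view shows the holder tipped up at the block's front edge, near (470,360), carried by the fingers; its far edge is still in front of the block. I'll follow the arc from here with less push.

```bash
python3 inch.py '[0,0,0,0,0,-0.2,0.5,0,0,0,-0.05,0,-0.15,0.5,0,0,0,-0.05,0,-0.15,0.5,0,0,0,0,0,0,0.5]'| sed -n '2p;4p';  python3 inch.py '[0,0,0,-0.1,0,-0.15,0.5,0,0,0,-0.05,0,-0.15,0.5,0,0,0,-0.1,0,-0.15,0.5,0,0,0,0,0,0,0.5]'| sed -n '2p;4p'
```

```text
eef_pos: [0.503, 0.1122, 0.0322]
ft_force: [-11.2, -1.4, 4.1]
eef_pos: [0.509, 0.1123, 0.0417]
ft_force: [-9.1, -1.8, 5.2]
```

Scaled: -0.003 m is -0.15, -0.002 m is -0.1.

```bash
python3 inch.py '[0,0,0,-0.05,0,-0.15,0.5,0,0,0,-0.1,0,-0.15,0.5,0,0,0,-0.1,0,-0.1,0.5,0,0,0,0,0,0,0.5]'| sed -n '2p;4p';  python3 inch.py '[0,0,0,-0.15,0,-0.15,0.5,0,0,0,-0.15,0,-0.15,0.5,0,0,0,-0.15,0,-0.1,0.5,0,0,0,0,0,0,0.5]'| sed -n '2p;4p'
```

```text
eef_pos: [0.5184, 0.1125, 0.0504]
ft_force: [-2.9, -0.6, 2.1]
eef_pos: [0.5277, 0.1122, 0.0584]
ft_force: [0.2, -0.2, 0.8]
```

```bash
python3 - <<'E'
from h import *
c=cam('scene');cv2.imwrite('pics/s4.png',cv2.resize(c['pixels'][140:290,150:350],(800,600),interpolation=cv2.INTER_NEAREST))
E
```

```text
(no output)
```

View pics/s4.png

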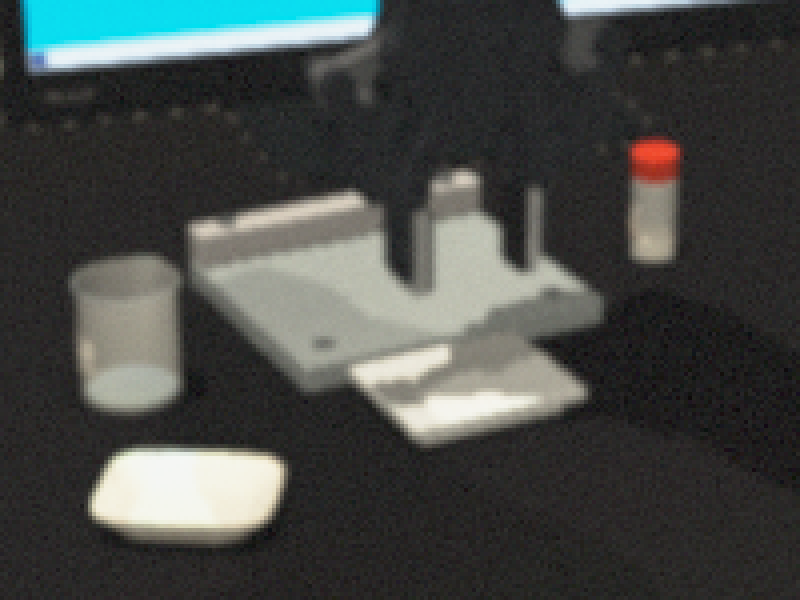

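The scene view shows the edge slipped off the tips and the holder fell back to cavity down, still touching the block at (470,385), with the fingers above it. The far edge probably slid down the block face while I kept rising. I'll retry, stop rising at about 40° and then push straight in.

```bash
python3 inch.py '[0,0,0,0.6,0,0,0.5,0,0,0,0.6,0,0,0.5,0,0,0,0.6,0,0,0.5,0,0,0,0.6,0,0,0.5,0,0,0,0.6,0,0,0.5,0,0,0,0.6,0,0,0.5,0,0,0,0.2,0,0,0.5,0,0,0,0,0,0.75,0.5,0,0,0,0,0,0.75,0.5,0,0,0,0,0,0.75,0.5,0,0,0,0,0,0,0.5,0,0,0,0,0,0,0.5]'; python3 to.py .47 .107 -.0006 180; python3 - <<'E'
from h import *
for n in ('top','scene'):
    c=cam(n);g=c['pixels'].astype(int).min(-1);P=pts(c)
    m=(g>60)&(P[...,0]>.48)&(P[...,0]<.566)&(P[...,1]>.03)&(P[...,1]<.18)&(P[...,2]>.006)&(P[...,2]<.02)
    print(n,m.sum())
    if m.sum()>50: print(np.percentile(P[m],[1,50,99],axis=0).round(4).tolist())
E
```

```text
time: 15.9
eef_pos: [0.4501, 0.1127, 0.0132]
tool_rot: [[-1.0, 0.007, -0.003], [0.007, 1.0, -0.0], [0.003, -0.0, -1.0]]
ft_force: [0.2, 0.5, 0.1]
finger_gap: 0.501
finger_force: 0.0
15.9 rv [-0.     -0.0034 -0.0071] shift [-0.0199 -0.0057  0.0138] F [0.22 0.48 0.09]
top 0
scene 558
[[0.4983, 0.0711, 0.0075], [0.5208, 0.1296, 0.012], [0.5627, 0.15, 0.0137]]
```

```bash
python3 inch.py '[0,0,-0.07,0,-0.05,0.69,0.5,0,0,0,0,0,0,0.5,0,0,0,-0.5,0,0,0.5,0,0,0,-0.5,0,0,0.5,0,0,0,-0.5,0,0,0.5,0,0,0,-0.35,0,0,0.5,0,0,0,-0.35,0,0,0.5,0,0,0,0,0,0,0.5]'| sed -n '2p;4p';  python3 inch.py '[0,0,0,-0.1,0,0,0.5,0,0,0,0,0,0,0.5]'| sed -n '2p;4p'
```

```text
eef_pos: [0.4951, 0.1117, -0.0009]
ft_force: [-0.0, 0.4, -0.7]
eef_pos: [0.4955, 0.1117, -0.0011]
ft_force: [-0.7, 0.5, -0.5]
```

Scaled: -0.002 m is -0.1.

```bash
python3 inch.py '[0,0,0,-0.1,0,0,0.5,0,0,0,-0.1,0,0,0.5,0,0,0,0,0,0,0.5]'| sed -n '2p;4p';  python3 inch.py '[0,0,0,-0.05,0,-0.1,0.5,0,0,0,-0.05,0,-0.1,0.5,0,0,0,0,0,-0.1,0.5,0,0,0,0,0,-0.1,0.5,0,0,0,0,0,0,0.5]'| sed -n '2p;4p'
```

```text
eef_pos: [0.4958, 0.1118, -0.0015]
ft_force: [-9.5, 0.1, 6.1]
eef_pos: [0.496, 0.1115, 0.0056]
ft_force: [-8.8, -0.1, 1.1]
```

Scaled: -0.003 m is -0.15, -0.001 m is -0.05.

```bash
python3 inch.py '[0,0,0,-0.05,0,-0.15,0.5,0,0,0,0,0,-0.15,0.5,0,0,0,-0.05,0,-0.15,0.5,0,0,0,-0.05,0,-0.15,0.5,0,0,0,-0.05,0,-0.15,0.5,0,0,0,0,0,0,0.5]'| sed -n '2p;4p';  python3 inch.py '[0,0,0,-0.05,0,-0.15,0.5,0,0,0,-0.05,0,-0.15,0.5,0,0,0,-0.1,0,-0.15,0.5,0,0,0,0,0,0,0.5]'| sed -n '2p;4p'
```

```text
eef_pos: [0.4987, 0.1115, 0.0205]
ft_force: [-12.7, -0.5, 3.1]
eef_pos: [0.5023, 0.1116, 0.0296]
ft_force: [-14.6, -1.3, 5.7]
```

Scaled: -0.003 m is -0.15, -0.001 m is -0.05.

```bash
python3 inch.py '[0,0,0,-0.05,0,-0.15,0.5,0,0,0,-0.05,0,-0.15,0.5,0,0,0,0,0,0,0.5]'| sed -n '2p;4p';  python3 inch.py '[0,0,0,-0.1,0,-0.05,0.5,0,0,0,-0.1,0,-0.05,0.5,0,0,0,0,0,0,0.5]'| sed -n '2p;4p'
```

```text
eef_pos: [0.5058, 0.1116, 0.0361]
ft_force: [-12.0, -0.7, 7.0]
eef_pos: [0.5069, 0.1116, 0.0374]
ft_force: [-17.7, -0.7, 10.5]
```

Scaled: -0.002 m is -0.1, -0.001 m is -0.05.

```bash
python3 inch.py '[0,0,0,-0.1,0,-0.05,0.5,0,0,0,-0.1,0,0,0.5,0,0,0,0,0,0,0.5]'| sed -n '2p;4p'
```

```text
eef_pos: [0.5203, 0.1119, 0.0403]
ft_force: [-3.1, 0.9, 3.0]
```

```bash
cat > chk.py <<'E'
from h import *
c=cam('scene');g=c['pixels'].astype(int).min(-1);P=pts(c)
m=(g>60)&(P[...,0]>.48)&(P[...,0]<.68)&(P[...,1]>.135)&(P[...,1]<.16)
for lo in range(0,90,6):
    k=m&(P[...,2]>lo/1000)&(P[...,2]<=(lo+6)/1000)&(P[...,0]<.69)
    if k.sum()>3: print(lo,k.sum(),P[k][:,0].min().round(3),np.median(P[k][:,0]).round(3),P[k][:,0].max().round(3))
E
python3 chk.py
```

```text
0 50 0.554 0.567 0.574
6 166 0.552 0.608 0.68
12 253 0.546 0.615 0.68
18 27 0.543 0.552 0.558
24 29 0.538 0.547 0.555
30 24 0.534 0.542 0.55
36 28 0.531 0.54 0.546
42 35 0.509 0.532 0.544
48 34 0.508 0.522 0.538
54 23 0.509 0.513 0.537
60 20 0.508 0.512 0.526
66 20 0.509 0.512 0.528
72 21 0.506 0.512 0.527
78 7 0.508 0.509 0.522
```

The holder is propped at about 53°, with its far edge on the bench and the fingertips about 10 mm below its top. I'll keep pushing.

Scaled: -0.003 m is -0.15, -0.002 m is -0.1.

```bash
python3 inch.py '[0,0,0,-0.15,0,0,0.5,0,0,0,-0.15,0,0,0.5,0,0,0,-0.1,0,0,0.5,0,0,0,0,0,0,0.5]'| sed -n '2p;4p'; python3 chk.py
```

```text
eef_pos: [0.5213, 0.112, 0.0402]
ft_force: [-20.2, -0.6, 24.0]
0 46 0.556 0.566 0.574
6 185 0.551 0.614 0.679
12 236 0.547 0.611 0.679
18 24 0.543 0.551 0.557
24 30 0.539 0.547 0.555
30 23 0.535 0.544 0.551
36 29 0.532 0.54 0.545
42 35 0.51 0.532 0.545
48 35 0.51 0.523 0.539
54 23 0.509 0.515 0.537
60 18 0.508 0.513 0.527
66 17 0.509 0.512 0.526
72 18 0.51 0.514 0.531
78 7 0.51 0.512 0.513
84 5 0.509 0.51 0.517
```

The force direction (-20, +24) shows the tips wedged in the corner between flange and boss, which is a secure hold. I'll swing on the arc around the far edge.

```bash
python3 inch.py '[0,0,0,0,0,-0.15,0.5,0,0,0,0,0,-0.15,0.5,0,0,0,-0.05,0,-0.15,0.5,0,0,0,0,0,0,0.5]'| sed -n '2p;4p'; python3 inch.py '[0,0,0,-0.15,0,-0.1,0.5,0,0,0,-0.15,0,-0.1,0.5,0,0,0,0,0,0,0.5]'| sed -n '2p;4p';python3 chk.py
```

```text
eef_pos: [0.5308, 0.1117, 0.0496]
ft_force: [-0.7, -0.2, 0.1]
eef_pos: [0.5363, 0.1117, 0.0533]
ft_force: [-0.9, 0.0, 0.5]
0 44 0.556 0.568 0.573
6 184 0.557 0.607 0.676
12 233 0.553 0.615 0.68
18 27 0.551 0.557 0.564
24 31 0.549 0.556 0.561
30 33 0.547 0.555 0.563
36 30 0.545 0.552 0.558
42 29 0.545 0.552 0.557
48 39 0.541 0.548 0.554
54 32 0.526 0.548 0.553
60 31 0.525 0.537 0.552
66 17 0.525 0.528 0.543
72 16 0.524 0.527 0.542
78 15 0.525 0.528 0.541
84 14 0.524 0.526 0.54
```

About 70° now and holding. I'll push it past vertical.

Scaled: -0.003 m is -0.15, -0.001 m is -0.05.

```bash
python3 inch.py '[0,0,0,-0.15,0,-0.05,0.5,0,0,0,-0.15,0,0,0.5,0,0,0,-0.15,0,0,0.5,0,0,0,-0.15,0,0,0.5,0,0,0,0,0,0,0.5]'| sed -n '2p;4p'; python3 inch.py '[0,0,0,-0.15,0,0,0.5,0,0,0,-0.15,0,0,0.5,0,0,0,-0.15,0,0,0.5,0,0,0,-0.15,0,0,0.5,0,0,0,0,0,0,0.5]'| sed -n '2p;4p';python3 chk.py
```

```text
eef_pos: [0.5481, 0.1118, 0.0543]
ft_force: [-0.0, 0.4, 2.2]
eef_pos: [0.5611, 0.1119, 0.0557]
ft_force: [-2.0, 0.4, 11.7]
0 49 0.56 0.567 0.573
6 161 0.557 0.608 0.68
12 250 0.557 0.621 0.68
18 33 0.557 0.565 0.571
24 40 0.558 0.567 0.575
30 33 0.56 0.566 0.573
36 35 0.563 0.569 0.573
42 35 0.561 0.57 0.577
48 37 0.563 0.571 0.576
54 36 0.554 0.573 0.579
60 34 0.549 0.571 0.578
66 23 0.55 0.553 0.567
72 13 0.549 0.552 0.568
78 14 0.55 0.554 0.568
84 19 0.548 0.552 0.568
```

Scaled: -0.004 m is -0.2, -0.002 m is -0.1.

```bash
python3 inch.py '[0,0,0,0,0,-0.1,0.5,0,0,0,-0.2,0,0,0.5,0,0,0,-0.2,0,0,0.5,0,0,0,-0.2,0,0,0.5,0,0,0,-0.2,0,0,0.5,0,0,0,0,0,0,0.5]'| sed -n '2p;4p'; python3 chk.py
```

```text
eef_pos: [0.5757, 0.1117, 0.0555]
ft_force: [0.3, 0.4, 0.5]
0 35 0.567 0.571 0.575
6 120 0.55 0.627 0.68
12 285 0.548 0.604 0.679
18 76 0.553 0.576 0.608
24 43 0.554 0.582 0.606
54 7 0.568 0.572 0.588
60 17 0.564 0.567 0.582
66 16 0.564 0.567 0.584
72 19 0.564 0.568 0.585
78 20 0.562 0.567 0.587
84 14 0.562 0.567 0.577
```

Scaled: 0.012 m is 0.6, 0.006 m is 0.3.

```bash
python3 inch.py '[0,0,0,0.6,0,0,0.5,0,0,0,0.6,0,0,0.5,0,0,0,0.6,0,0,0.5,0,0,0,0.6,0,0,0.5,0,0,0,0.6,0,0,0.5,0,0,0,0.3,0,0,0.5,0,0,0,0,0,0,0.5,0,0,0,0,0,0,0.5]'; python3 to.py .51 .106 .013 180; python3 - <<'E'
from h import *
c=cam('scene');cv2.imwrite('pics/s5.png',cv2.resize(c['pixels'][140:290,150:350],(800,600),interpolation=cv2.INTER_NEAREST))
E
```

```text
time: 23.45
eef_pos: [0.5098, 0.1118, 0.0562]
tool_rot: [[-1.0, 0.0, -0.002], [0.0, 1.0, 0.0], [0.002, 0.0, -1.0]]
ft_force: [-0.1, 0.2, -0.0]
finger_gap: 0.498
finger_force: 0.0
23.45 rv [ 0.0001 -0.0023 -0.0001] shift [-0.0002 -0.0058  0.0432] F [-0.12  0.16 -0.03]
```

View pics/s5.png

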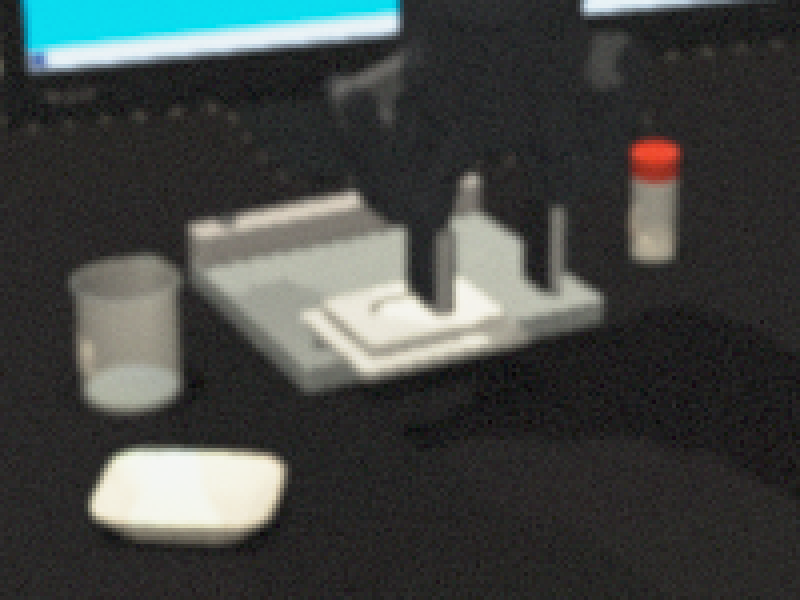

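The holder has flipped: cavity up on the block, with its front edge from (365,375) to (520,330). I'll measure where it lies.

```bash
python3 - <<'E'
from h import *
c=cam('scene');g=c['pixels'].astype(int).min(-1);P=pts(c)
m=(g>60)&(P[...,0]>.53)&(P[...,0]<.66)&(P[...,1]>.03)&(P[...,1]<.18)
for n,lo,hi in(('flange',.0152,.019),('boss',.022,.027)):
    k=m&(P[...,2]>lo)&(P[...,2]<hi);q=P[k];print(n,k.sum(),np.percentile(q,[1,99],axis=0).round(4).tolist())
    for y in np.arange(.05,.17,.01):
        s=q[abs(q[:,1]-y)<.005]
        if len(s)>3: print(round(y,3),len(s),s[:,0].min().round(4),s[:,0].max().round(4))
E
```

```text
flange 243 [[0.5468, 0.0707, 0.0153], [0.6112, 0.1497, 0.0187]]
0.07 11 0.5483 0.5636
0.08 18 0.5473 0.5577
0.09 19 0.5456 0.5567
0.1 18 0.5476 0.5582
0.11 21 0.5481 0.5584
0.12 20 0.5463 0.5946
0.13 24 0.5466 0.5578
0.14 57 0.5471 0.6141
0.15 55 0.5484 0.6115
boss 312 [[0.5538, 0.0765, 0.0221], [0.6057, 0.1432, 0.0258]]
0.08 51 0.5538 0.6006
0.09 32 0.5548 0.5846
0.1 26 0.554 0.6049
0.11 28 0.5537 0.6056
0.12 39 0.5532 0.6074
0.13 68 0.5543 0.6058
0.14 68 0.5545 0.6069
```

Square: near edge at x = 0.547, y from 0.070 to 0.150. I'll lower behind it and push to the fence.

The rows are not in the units I measure in: shifts go in units of 20 mm and turns go in units of 0.1 rad. I convert before sending: 0.013 m is 0.65, 0.015 m is 0.75.

```bash
python3 inch.py '[0,0,0,0,0,0.75,0.5,0,0,0,0,0,0.75,0.5,0,0,0,0,0,0.65,0.5,0,0,0,0,0,0,0.5,0,0,0,0,0,0,0.5,0,0,0,-0.5,0,0,0.5,0,0,0,-0.5,0,0,0.5,0,0,0,-0.25,0,0,0.5,0,0,0,-0.25,0,0,0.5,0,0,0,-0.25,0,0,0.5,0,0,0,-0.25,0,0,0.5,0,0,0,0,0,0,0.5]'| sed -n '1,2p;4p'
```

```text
time: 24.75
eef_pos: [0.5494, 0.1118, 0.0131]
ft_force: [-1.2, -0.5, 2.4]
```

Scaled: -0.006 m is -0.3, -0.005 m is -0.25.

```bash
python3 inch.py '[0,0,0,-0.3,0,0,0.5,0,0,0,-0.3,0,0,0.5,0,0,0,-0.3,0,0,0.5,0,0,0,-0.3,0,0,0.5,0,0,0,-0.3,0,0,0.5,0,0,0,-0.3,0,0,0.5,0,0,0,-0.3,0,0,0.5,0,0,0,-0.3,0,0,0.5,0,0,0,-0.25,0,0,0.5,0,0,0,0,0,0,0.5,0,0,0,0,0,0,0.5]'| sed -n '1,2p;4p'
```

```text
time: 25.85
eef_pos: [0.6026, 0.1118, 0.0132]
ft_force: [-2.4, 0.2, 4.9]
```

```bash
python3 inch.py '[0,0,0,-0.15,0,0,0.5,0,0,0,-0.15,0,0,0.5,0,0,0,0,0,0,0.5]'| sed -n '1,2p;4p'; python3 inch.py '[0,0,0,-0.1,0,0,0.5,0,0,0,-0.05,0,0,0.5,0,0,0,0,0,0,0.5]'| sed -n '1,2p;4p'
```

```text
time: 26.15
eef_pos: [0.6076, 0.1119, 0.0131]
ft_force: [-4.3, 0.1, 7.2]
time: 26.45
eef_pos: [0.6102, 0.1118, 0.0131]
ft_force: [-4.9, 0.4, 8.5]
```

Scaled: -0.002 m is -0.1, -0.0005 m is -0.025.

```bash
python3 inch.py '[0,0,0,-0.1,0,-0.025,0.5,0,0,0,0,0,0,0.5]'| sed -n '1,2p;4p'; python3 inch.py '[0,0,0,-0.1,0,0,0.5,0,0,0,0,0,0,0.5]'| sed -n '1,2p;4p'
```

```text
time: 26.65
eef_pos: [0.6124, 0.1117, 0.0132]
ft_force: [-4.9, -0.4, 6.0]
time: 26.85
eef_pos: [0.6126, 0.1118, 0.0131]
ft_force: [-9.3, -0.5, 10.2]
```

Scaled: -0.002 m is -0.1, -0.0005 m is -0.025.

```bash
python3 inch.py '[0,0,0,-0.1,0,-0.025,0.5,0,0,0,0,0,0,0.5]'| sed -n '1,2p;4p'; python3 inch.py '[0,0,0,0.3,0,0,0.5,0,0,0,0.6,0,0,0.5,0,0,0,0.6,0,0,0.5,0,0,0,0,0,-1.5,0.5,0,0,0,2,0,-1.5,0.5,0,0,0,2.25,0,-1.5,0.5,0,0,0,2.25,0,-1.5,0.5,0,0,0,2.25,0,-1.5,0.5,0,0,0,2.25,0,0,0.5,0,0,0,0.5,0,0,0.5,0,0,0,0,0,0,0.5,0,0,0,0,0,0,0.5]'| sed -n '1,2p;4p'
python3 - <<'E'
from h import *
c=cam('top');cv2.imwrite('pics/t6.png',cv2.resize(c['pixels'][130:280,150:350],(800,600),interpolation=cv2.INTER_CUBIC))
P=pts(c);c2=cam('scene')
for c,P in((c,P),(c2,pts(c2))):
    g=c['pixels'].astype(int).min(-1)
    for n,lo,hi in(('flange',.0155,.0195),('boss',.0215,.0275)):
        k=(g>60)&(P[...,0]>.56)&(P[...,0]<.682)&(P[...,1]>.03)&(P[...,1]<.17)&(P[...,2]>lo)&(P[...,2]<hi);q=P[k]
        if k.sum()>20: print(n,k.sum(),np.percentile(q,[1,50,99],axis=0).round(4).tolist())
E
```

```text
time: 27.05
eef_pos: [0.6127, 0.1117, 0.0131]
ft_force: [-13.3, -0.1, 11.1]
time: 28.25
eef_pos: [0.3698, 0.1118, 0.1581]
ft_force: [0.8, 0.6, 0.3]
flange 480 [[0.5719, 0.0324, 0.0155], [0.6326, 0.104, 0.017], [0.6817, 0.1658, 0.0194]]
boss 507 [[0.6255, 0.078, 0.0216], [0.6529, 0.1102, 0.024], [0.678, 0.1423, 0.0274]]
flange 227 [[0.6195, 0.0706, 0.0156], [0.6293, 0.1223, 0.0174], [0.6803, 0.1503, 0.0194]]
boss 348 [[0.6264, 0.0768, 0.0216], [0.6523, 0.1103, 0.0241], [0.6799, 0.1428, 0.0261]]
```

View pics/t6.png

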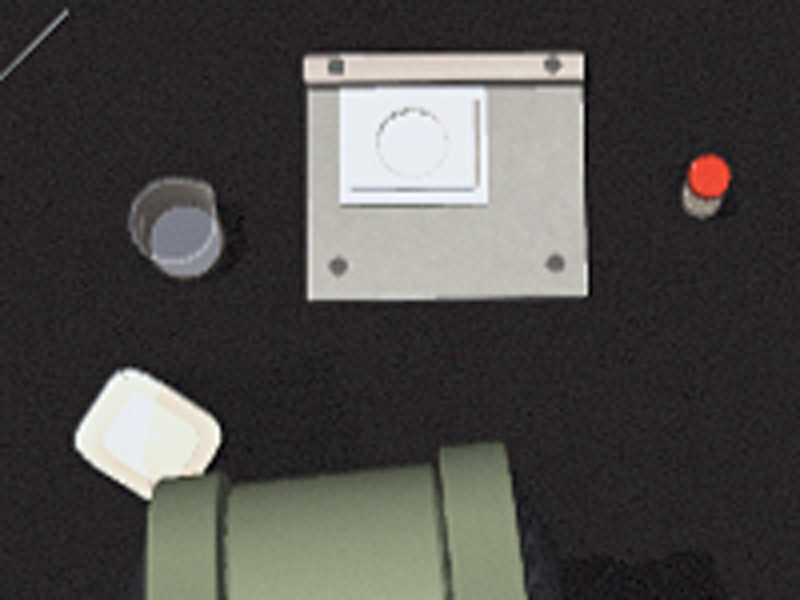

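The top view shows the holder cavity up at (413,145), square and flush against the fence at row 87, and within the block's width. The beaker, vial and boat are where they were, and the arm is clear. I'll hand it in.

```bash
python3 -c "
from workcell import manip
print(manip.close_job())"
```

```text
the job is handed in; nothing more can be done
None
```

The holder was flipped onto the block on the second try (the first slipped and it fell back cavity down), now sits cavity up, flush against the fence and within the block's width, the vial, beaker and weigh boat did not move, and the job was handed in at about 28 s.

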